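# Re-home three check plugs on an inspection bench

### The arm

A 6-joint arm with a two-finger parallel gripper is mounted at the origin on the work surface. World frame = base frame: x ahead of the robot, y to its left, z up, the work surface at z = 0. Lengths are in m, angles in rad, forces in N, time in s.
With the tool pointing down it reaches from about 0.3 to 0.875 m from the base axis. Payload 6.4 kg.
Tool frame: the origin (TCP) lies midway between the tips of the shut fingers; the grasp point (between the pads) lies 19 mm behind it; z points along the fingers, y is the line along which they close (so a half turn about z gives the same grasp; the last joint's range is limited). The gripper opens to 88 mm and grips with 3 to 60 N. Pads are 18 mm wide; open, the fingers measure 123 mm over their backs; the gripper's body (75 mm by 187 mm) begins 45 mm behind the grasp point.
Start: joints at [0.956, 0.181, 1.607, -0, 1.354, -0.206], TCP at [0.229, 0.528, 0.239] pointing down, gripper open.
Joint ranges: [-2.99, 2.99], [-0.89, 2.07], [0.3, 2.58], [-1.14, 4.28], [0, 2.63], [-3.12, 3.12]. Speed limits (rad/s): [2.57, 2.57, 3.01, 3.14, 3.14, 3.14].

### API

Orientations are given as a rotation vector (axis times angle).
In Python, from cell import arm gives the robot as it stands. The module is installed in compiled form; this text tells all that it offers.
- The arm moves only by the shell command python3 -m pendant 'ROWS' [FORCE]. ROWS is JSON, a list of rows, each a list of 3 entries, a list of its own where there are three numbers: the shift along the tool's x, y, z each as a share of 300 mm, from -1 to 1, then the turn, a rotation vector about the tool's x, y, z each as a share of 180 degrees, from -1 to 1, then the closure, from 0 (fully open) to 1 (shut). In form: [[[x, y, z], [rx, ry, rz], gripper], ...]. A call has 1 to 20 rows; each row shifts and turns the commanded pose from where the row before left it, along the tool's axes as they then stand; what a row does not reach is not made up. A row lasts 1/8 s, in which the tool goes at most 62.5 mm and 10.7 degrees, less where a joint would pass 70% of its speed; a pose out of reach is approached as far as the arm can. A call with a number of a shift or a turn outside -1 to 1 is refused whole. A call with a gripper value outside its range is refused whole. The fingers move at their own pace and stop on an object; FORCE is the grip in N (left out, the last holds). Time passes only in rows, so rows that do not move let the fingers close. It gives the time, the measured TCP pose, the force, the opening and the grip force at its end, in the units of the state.
- arm.get_obs(): the state, without advancing time (a new reading comes with each control period).
- arm.grab_frame(name): name is "side" or "top" or "wrist"; returns a dict with "img" (480x640x3 uint8, red, green, blue), "fx", "fy", "cx", "cy" (pixels), "origin" and "orientation" of the camera in the world. Camera axes: x right, y up, looking along -z (the intrinsics and any distortion apply to the point x, -y, -z); pixel columns grow to the right and rows downward; lengths in m; the calibration is good to about 2 mm. The wrist camera is an equidistant fisheye: a pixel r from the principal point sees the ray r / f radians off the axis. A picture is of the moment at which its call begins. There is no depth.
- arm.finish_job(): hands the job in; it is judged then, once.
The state is a dict: "clock": time; "joints": joint angles; "joint_vel": joint speeds; "effort": joint torques, N m; "ee_pos": TCP position; "ee_rot": TCP orientation; "contact_force": force on the tool from outside, world axes, zero at the start; "ft_torque": the same for the moment, N m; "finger_gap": opening from 0.0 (shut) to 1.0 (fully open); "grasp_force": force on a finger pad.
Only numpy, scipy, OpenCV 4.12 (cv2) and the standard library are available. Lean on these libraries where they do the work, as an engineer would, in place of code of your own. Each camera call takes 0.05 s, during which the arm holds its last target. There are 200 camera calls.

### The job

The three check plugs have been put back in the wrong places: bring each to the place of its own colour, standing upright and let go - the teal plug in the teal tray, the yellow plug in the yellow tray, and the red plug in the pocket of the red-topped ejector block, pushed fully home so that its top is flush with the block. Press the ejector's black lever right down to raise the plug that is sunk in the pocket now; the grey tray is free for parking a plug on the way and is empty at the end. Do not shift or tip the blue connector block that stands among them.

Things in the scene. Friction and masses are not known exactly. Their poses are not given: they have to be found in the camera images.
- teal_plug: a round aluminium check plug, 32 mm in diameter and 45 mm tall, about 140 g, with its flat top (upper 10 mm) and a narrow band round its middle in teal; the lowest 5 mm taper to a 24 mm foot. Origin at the centre of its underside, z up along its axis. At the start it stands in the yellow tray.
- red_plug: a round aluminium check plug, 32 mm in diameter and 45 mm tall, about 140 g, with its flat top (upper 10 mm) and a narrow band round its middle in red; the lowest 5 mm taper to a 24 mm foot. Origin at the centre of its underside, z up along its axis. At the start it stands in the teal tray.
- yellow_plug: a round aluminium check plug, 32 mm in diameter and 45 mm tall, about 140 g, with its flat top (upper 10 mm) and a narrow band round its middle in yellow; the lowest 5 mm taper to a 24 mm foot. Origin at the centre of its underside, z up along its axis. At the start it stands sunk in the ejector block's pocket, its top flush with the block's, so that it cannot be gripped until it is raised.
- teal_tray: the teal tray, fixed: a square dish 68 mm over all and 60 mm inside, its floor 5 mm and its 4 mm thick rim 12 mm above the bench. Origin on the bench under its centre, z up. The teal plug belongs here.
- yellow_tray: the yellow tray, fixed: a square dish 68 mm over all and 60 mm inside, its floor 5 mm and its 4 mm thick rim 12 mm above the bench. Origin on the bench under its centre, z up. The yellow plug belongs here.
- grey_tray: the dark grey tray, fixed: a square dish 68 mm over all and 60 mm inside, its floor 5 mm and its 4 mm thick rim 12 mm above the bench. Origin on the bench under its centre, z up. Empty at the start; a free parking place.
- ejector: aluminium block, fixed, 74 x 74 x 51 mm high, red frame on its top; in its middle a round pocket 36 mm wide with a 5 mm bevel at the mouth. Origin on the bench under the pocket's centre, z up. In the pocket plugs stand on a lift plate, its top 6 mm above the bench when down (plug flush) and 36 mm when raised (plug 30 mm proud). The black lever sticks out on its -y side.
- ejector_lever (a joint): lever angle, rad: 0 = lever up, lift plate down (start); 0.5 = lever fully down, lift raised 30 mm (60 mm per rad). Takes about 6 N at the pad. Lever and lift stay where they are left, also with a plug on: pushing down a plug that stands on the lift (about 4 N) lowers it and swings the lever back up; lifting the lever does the same.
- lever_pad (a point): middle of the upper face of the lever's black end pad (30 x 28 mm), to be pressed from above. About 100 mm from the pocket's centre along the block's -y, 56 mm above the bench when up, 27 mm when fully down. The lever's hinge is 46 mm from the pocket's centre, 34 mm above the bench, its axis along the block's x.
- pin_block: a finished connector block, loose: a blue box 40 x 60 mm (x, y) and 30 mm high with 4 x 6 thin steel pins 12 mm long standing on its top. Origin at the centre of its underside, z up. Not to be moved.
Things that resemble listed ones, but are neither listed nor needed, are in the scene too. Of the things like the yellow_tray, leave any that is purple; of the rest the larger one is meant.

How it is judged:
On the way:
1. the lever is pressed right down and the yellow plug has risen from its pocket (value of joint ejector_lever above 0.42 rad and z of yellow_plug in the frame of ejector above 0.028 m), for 0.1 s.
At the end, for the whole second after the job is handed in: Teal plug upright (5 deg) on the floor of the teal tray, within 21 mm of its centre; yellow plug likewise in the yellow tray; red plug in the ejector pocket, centred within 6 mm, its top within 4 mm of flush; all three let go and at rest; the connector block not shifted (horizontal distance between teal_plug and teal_tray below 0.021 m and z of teal_plug in the frame of teal_tray below 0.008 m and angle between each of teal_plug, yellow_plug's own z axis and vertical below 0.08 rad and horizontal distance between yellow_plug and yellow_tray below 0.021 m and z of yellow_plug in the frame of yellow_tray below 0.008 m and horizontal distance between red_plug and ejector below 0.006 m and z of red_plug in the frame of ejector below 0.01 m and angle between red_plug's own z axis and vertical below 0.12 rad and linear speed of each of red_plug, teal_plug, yellow_plug below 0.02 m/s and contact force between each of red_plug, teal_plug, yellow_plug and the fingers below 0.1 N); the robot touches nothing.
It fails at once if the blue connector block is shifted by more than 12 mm or tipped (distance of pin_block from where it was at the start of the episode above 0.012 m or angle between pin_block's own z axis and vertical above 0.25 rad).
It also fails if it takes over 106 s, if anything falls off the work surface, if the arm or the gripper's body presses on something with over 40 N, if the wrist force passes 120 N, or if a joint passes its speed limit or range.

## Working session

There is one attempt and no reset: what is moved stays moved. The work goes in short steps, Python scripts to look and compute and a shell command to move; the robot and the scene stay as the last step left them, time stands still between calls to the robot, and variables do not carry over. Pictures are saved under pics/ and viewed, at most 14 in all, crops included, and the job is handed in when it is done.

```bash
mkdir -p pics; cat > h.py <<'E'
import numpy as np, cv2, json
from scipy.spatial.transform import Rotation as R
from cell import arm
def grab(n,fn):
    f=arm.grab_frame(n); cv2.imwrite(fn,f["img"][:,:,::-1]); 
    np.savez(fn.replace('.png','.npz'),**f); return f
def load(fn): return dict(np.load(fn))
def rot(f):
    o=np.array(f["orientation"]); return R.from_rotvec(o).as_matrix() if o.shape==(3,) else o
def ray(f,u,v,fish=False):
    a=(u-f["cx"])/f["fx"]; b=(v-f["cy"])/f["fy"]
    if fish:
        r=np.hypot(a,b); s=np.sin(r)/r if r>1e-9 else 1; d=np.array([a*s,-b*s,-np.cos(r)])
    else: d=np.array([a,-b,-1.])
    return np.array(f["origin"]),rot(f)@d
def onz(f,u,v,z,fish=False):
    o,d=ray(f,u,v,fish); return o+d*(z-o[2])/d[2]
E
python3 - <<'E'
from h import *
for n in ["top","side","wrist"]:
    f=grab(n,f"pics/{n}0.png"); print(n,{k:np.round(f[k],3).tolist() for k in f if k!="img"})
print(arm.get_obs())
E
```

```text
top {'fx': 589.885, 'fy': 589.885, 'cx': 324.137, 'cy': 234.805, 'origin': [0.288, -0.016, 1.031], 'orientation': [0.156, -0.129, -1.541]}
side {'fx': 584.389, 'fy': 584.389, 'cx': 324.742, 'cy': 240.332, 'origin': [0.204, -0.871, 0.777], 'orientation': [0.883, -0.146, -0.255]}
wrist {'fx': 371.648, 'fy': 371.648, 'cx': 318.978, 'cy': 241.777, 'origin': [0.164, 0.556, 0.383], 'orientation': [-0.245, -0.159, 1.156]}
{'clock': 0.15, 'joints': array([ 9.55702806e-01,  1.81376020e-01,  1.60773695e+00, -2.21303016e-06,
        1.35380509e+00, -2.06285813e-01]), 'joint_vel': array([-9.77849248e-04, -2.51602039e-03, -2.99037369e-03,  3.34184551e-04,
       -1.23421546e-04,  8.77142356e-05]), 'effort': array([ 2.16306602e-03, -4.34229112e+01, -3.42175341e+01,  7.02387770e-02,
        3.56112490e-02, -4.20876415e-05]), 'ee_pos': array([0.22831569, 0.52729774, 0.23803393]), 'ee_rot': array([-6.37583487e-01, -3.07567488e+00,  1.90986129e-03]), 'contact_force': array([ 1.70497491, -0.29017705, -0.29530467]), 'ft_torque': array([ 0.0045879 , -0.03845262,  0.01183469]), 'grasp_force': 0.0, 'finger_gap': 0.9986679233022389}
```

View pics/top0.png

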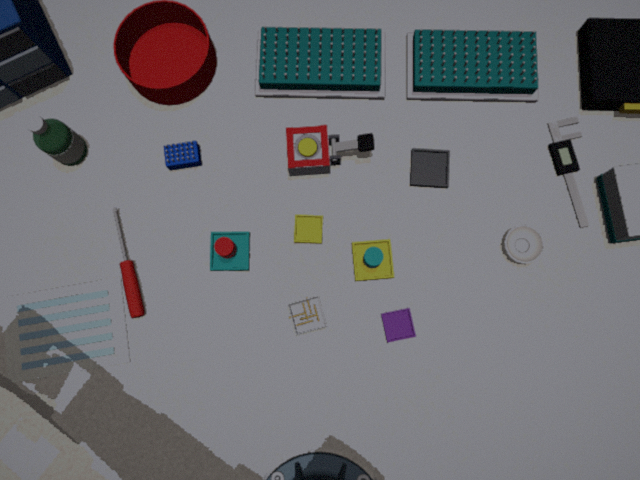

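View pics/side0.png

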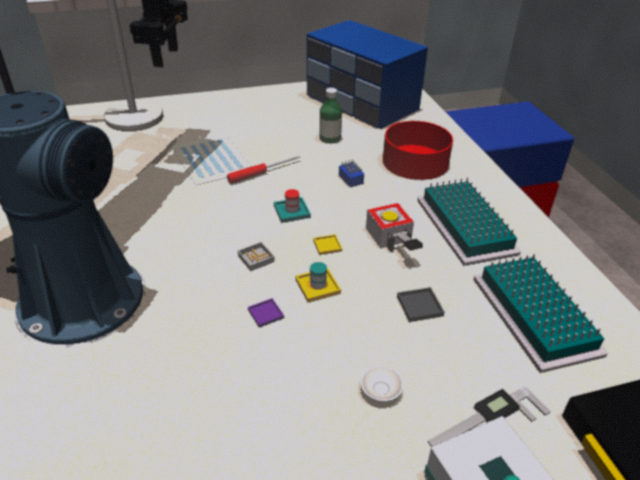

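Top view, what could be confused:
- **Yellow trays:** large at (373,260), holding the teal plug; small at (309,229); purple at (398,325). I choose the large one.
- **Teal tray:** (230,251), holding the red plug. The teal pin trays at (320,60) and (472,60) are look-alikes.
- **Grey tray:** (430,168).
- **Ejector:** (308,148), with its lever pad at (366,142). The red bowl at (165,50) is a distractor.
- **Pin block:** blue, (182,154).

```bash
python3 - <<'E'
from h import *
f=load("pics/top0.npz"); g=f["img"]; hsv=cv2.cvtColor(g,cv2.COLOR_RGB2HSV)
def blob(lo,hi,box,z,name,val=False):
    u0,u1,v0,v1=box
    m=cv2.inRange(hsv,np.array(lo),np.array(hi)); w=np.zeros_like(m); w[v0:v1,u0:u1]=m[v0:v1,u0:u1]
    c,_=cv2.findContours(w,cv2.RETR_EXTERNAL,cv2.CHAIN_APPROX_NONE); c=max(c,key=cv2.contourArea)
    P=np.array([onz(f,*p[0],z)[:2] for p in c],np.float32)*1000
    (cx,cy),(w_,h_),a=cv2.minAreaRect(P); 
    print(name,np.round([cx,cy,w_,h_,a],1), "px",cv2.minAreaRect(c)[0])
Y=([20,100,80],[35,255,255]);T=([80,90,50],[98,255,255]);Rd=([0,150,80],[6,255,255])
blob(*Y,(340,405,230,290),.012,"ytray")
blob(*T,(200,260,225,280),.012,"ttray")
blob(*T,(355,392,240,275),.050,"tealplug")
blob(*Rd,(205,245,230,262),.050,"redplug")
blob(*Rd,(280,332,120,170),.051,"ejector")
blob(*Y,(290,328,130,165),.051,"yplug")
blob([0,0,0],[179,90,110],(405,455,145,192),.012,"gtray")
blob([0,0,0],[179,255,60],(357,380,130,155),.056,"pad")
blob([105,120,50],[125,255,255],(160,205,138,172),.03,"pins")
blob(*Y,(290,326,212,245),.012,"smally")
c=cv2.resize(g[115:285,200:450],None,fx=3.2,fy=3.2,interpolation=cv2.INTER_CUBIC); cv2.imwrite("pics/crop0.png",c[:,:,::-1])
E
```

```text
ytray [432.8 -81.3  68.   67.6   6.5] px (372.2991943359375, 259.7909851074219)
ttray [442.2 169.2  67.4  68.1   1.4] px (229.5, 251.0)
tealplug [432.9 -80.1  32.3  30.2   0.8] px (373.0, 256.5)
redplug [445.3 164.9  16.8  19.7  74.7] px (227.9000244140625, 245.80001831054688)
ejector [634.6   7.5  23.7   7.    1.5] px (324.0, 140.5)
yplug [623.1  36.8  30.9  31.4   1.3] px (307.0, 146.5)
gtray [ 601.7 -181.4   70.3   71.8   87.6] px (429.3619079589844, 167.7101287841797)
pad [630.7 -63.6  30.8  27.8   1.2] px (365.0, 142.5)
pins [612.3 261.3  39.7  59.3  10.2] px (181.0806884765625, 153.5378875732422)
smally [485.1  32.6  48.3  49.2  89.2] px (307.8215026855469, 228.78421020507812)
```

View pics/crop0.png

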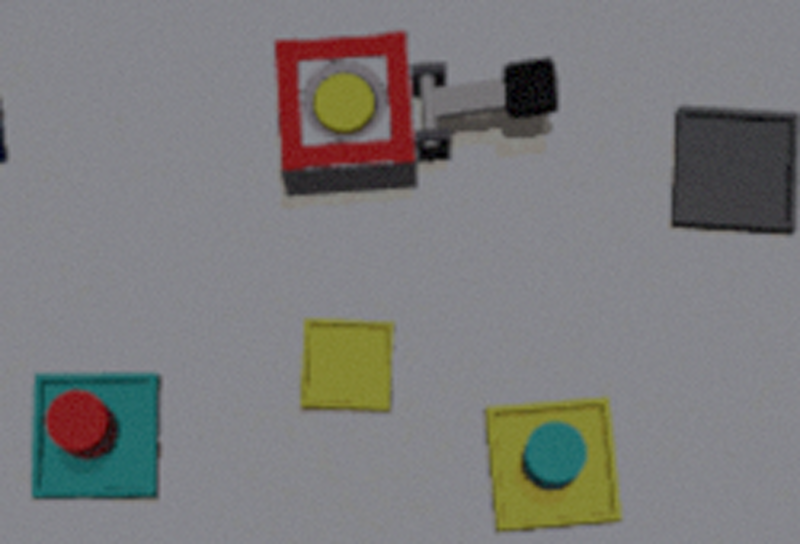

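```bash
python3 -m pendant '[[[0,0,0],[0,0,-0.0433],1],[[0,0,0],[0,0,-0.0433],1],[[0,0,0],[0,0,-0.0434],1],[[-0.1,-0.14,0],[0,0,0],1],[[-0.1,-0.14,0],[0,0,0],1],[[-0.1,-0.14,0],[0,0,0],1],[[-0.1,-0.14,0],[0,0,0],1],[[-0.1,-0.14,0],[0,0,0],1],[[-0.1,-0.14,0],[0,0,0],1],[[-0.1,-0.14,0],[0,0,0],1],[[-0.1,-0.14,0],[0,0,0],1],[[-0.1,-0.14,0],[0,0,0],1],[[-0.1,-0.14,0],[0,0,0],1],[[-0.1,-0.14,0],[0,0,0],1],[[-0.1,-0.14,0],[0,0,0],1],[[-0.1,-0.14,0],[0,0,0],1],[[0,0,0],[0,0,0],1]]' 20
python3 - <<'E'
from h import *
f=grab("wrist","pics/w1.png"); o=arm.get_obs(); print(o["ee_pos"],R.from_rotvec(o["ee_rot"]).as_matrix().round(3).tolist(),o["joints"])
t=load("pics/top0.npz"); print("red plug",onz(t,225,247.2,.05),"ej",onz(t,308,146.5,.051))
E
```

```text
clock: 2.28
ee_pos: [0.6194, -0.0217, 0.2378]
ee_rot: [-0.007, -3.141, 0.001]
contact_force: [-0.2, -0.1, -0.2]
finger_gap: 0.002
grasp_force: 0.0
[ 0.61836313 -0.01972697  0.23778698] [[-1.0, 0.003, -0.002], [0.003, 1.0, 0.001], [0.002, 0.001, -1.0]] [-2.23559396e-01  2.78322904e-01  1.49137643e+00  1.83962913e-04
  1.37351791e+00 -1.79150537e+00]
red plug [0.44261163 0.16967794 0.05      ] ej [0.6230527 0.0350333 0.051    ]
```

View pics/w1.png

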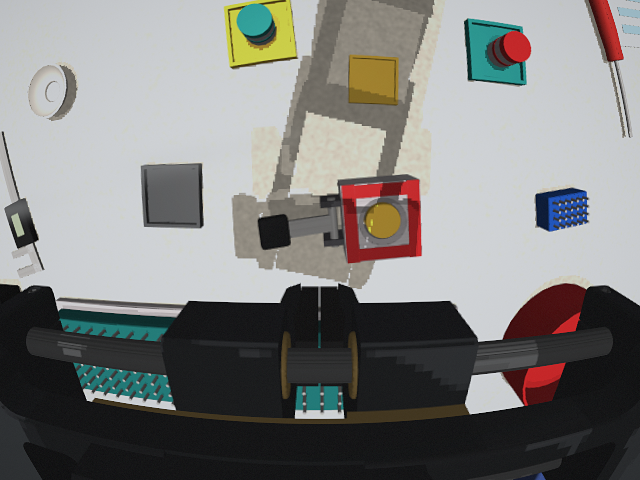

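```bash
cat > m.py <<'E'
from h import *
def meas(fn):
    f=load(fn); hsv=cv2.cvtColor(f["img"],cv2.COLOR_RGB2HSV)
    def c(lo,hi,box,z,n):
        u0,u1,v0,v1=box; m=cv2.inRange(hsv,np.array(lo),np.array(hi)); w=np.zeros_like(m); w[v0:v1,u0:u1]=m[v0:v1,u0:u1]
        k=max(cv2.findContours(w,cv2.RETR_EXTERNAL,cv2.CHAIN_APPROX_NONE)[0],key=cv2.contourArea)
        P=np.array([onz(f,*p[0],z,"w" in fn.split('/')[-1][:1])[:2] for p in k],np.float32)*1000
        print(n,np.round(cv2.minAreaRect(P)[0],1),np.round(cv2.minAreaRect(P)[1:][0],1))
    return c
E
python3 - <<'E'
from m import *
c=meas("pics/w1.npz")
c([15,100,60],[35,255,255],(350,412,195,245),.051,"yplug")
c([0,0,0],[179,255,60],(250,300,205,255),.056,"pad")
c([80,90,50],[98,255,255],(230,280,0,35),.05,"teal plug")
c([20,100,50],[35,255,255],(215,310,0,75),.012,"ytray")
c([80,90,50],[98,255,255],(455,540,10,90),.012,"ttray")
c([0,150,50],[5,255,255],(485,540,20,80),.05,"redplug")
c([0,0,0],[179,255,130],(130,210,155,235),.012,"gtray")
E
```

```text
yplug [622.6  37.7] [33.9 32.5]
pad [632.  -62.1] [30.9 28.1]
teal plug [435.1 -78.6] [32.4 30.2]
ytray [435.5 -80.1] [70.  68.1]
ttray [443.9 169.7] [68.4 68.5]
redplug [447.  170.5] [30.8 36.2]
gtray [ 602.6 -178.3] [71.8 68.5]
```

```bash
python3 -m pendant '[[[-0.043,-0.157,0],[0,0,0],1],[[0,0,0.19],[0,0,0],1],[[0,0,0.19],[0,0,0],1],[[0,0,0.19],[0,0,0],1],[[0,0,0.03],[0,0,0],1],[[0,0,0.03],[0,0,0],1],[[0,0,0.03],[0,0,0],1],[[0,0,0.03],[0,0,0],1],[[0,0,0.015],[0,0,0],1],[[0,0,0],[0,0,0],1]]'
```

```text
clock: 3.58
ee_pos: [0.6331, -0.0663, 0.0305]
ee_rot: [-0.0, 3.137, -0.003]
contact_force: [-2.5, -3.4, 3.9]
finger_gap: 0.004
grasp_force: 2.1
```

```bash
python3 -m pendant '[[[0,0,0.01],[0,0,0],1],[[0,0,0.01],[0,0,0],1],[[0,0,0],[0,0,0],1],[[0,0,0],[0,0,0],1]]'
python3 -c "
from h import *
grab('wrist','pics/w2.png')"
```

```text
clock: 4.08
ee_pos: [0.6338, -0.0663, 0.0292]
ee_rot: [-0.001, 3.137, -0.004]
contact_force: [-17.7, 0.3, 40.4]
finger_gap: 0.005
grasp_force: 19.2
```

View pics/w2.png

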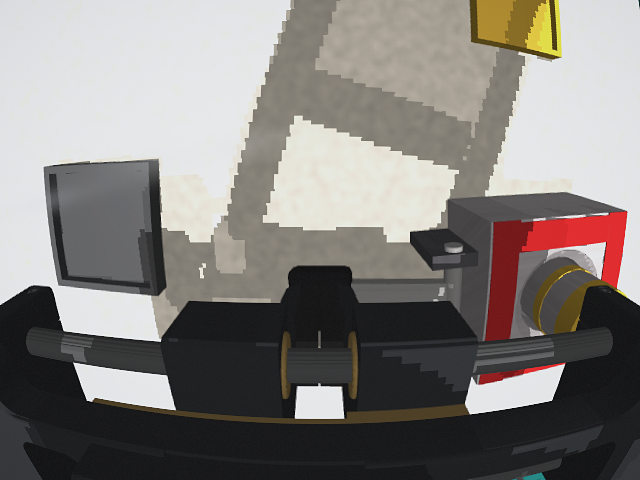

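The yellow plug stands proud at (570,297), and the 40 N reading shows the lever on its stop. Next I go above the plug.

```bash
python3 -m pendant '[[[0,0,-0.15],[0,0,0],1],[[0,0,-0.15],[0,0,0],1],[[0,0,-0.15],[0,0,0],0.5],[[0.015,0.17,0],[0,0,0],0],[[0.015,0.17,0],[0,0,0],0],[[0,0,0],[0,0,0],0],[[0,0,0],[0,0,0],0],[[0,0,0],[0,0,0],0]]'
python3 -c "
from h import *
grab('wrist','pics/w3.png');grab('top','pics/top3.png')"
```

```text
clock: 5.12
ee_pos: [0.6227, 0.0354, 0.1567]
ee_rot: [0.002, 3.141, -0.0]
contact_force: [-0.6, -0.3, 0.6]
finger_gap: 0.66
grasp_force: 0.0
```

View pics/w3.png

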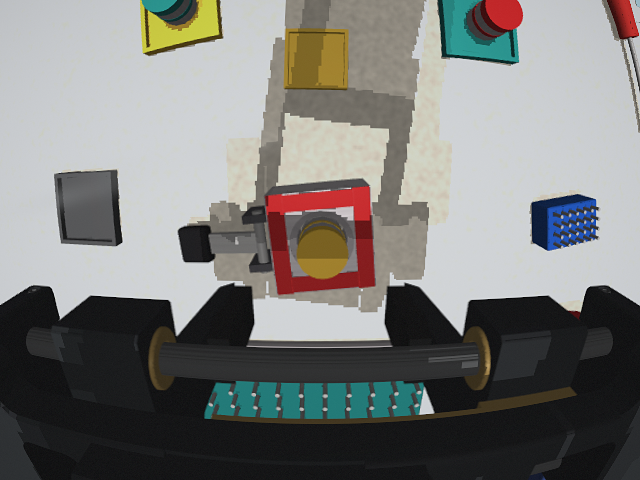

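The raised yellow plug shows at (321,250), centred between the fingers. The lever has stayed down, with its pad at (196,244).

```bash
python3 - <<'E'
from m import *
meas("pics/w3.npz")([15,150,60],[35,255,255],(295,352,222,280),.081,"yplug")
c=meas("pics/w3.npz")
c([0,150,50],[5,255,255],(255,385,170,300),.051,"ej")
print(arm.get_obs()["ee_pos"])
E
python3 -m pendant '[[[0,0,0.16],[0,0,0],0],[[0,0,0.16],[0,0,0],0],[[0,0,0],[0,0,0],0.3],[[0,0,0],[0,0,0],1],[[0,0,0],[0,0,0],1],[[0,0,0],[0,0,0],1],[[0,0,0],[0,0,0],1],[[0,0,0],[0,0,0],1],[[0,0,0],[0,0,0],1]]' 25
```

```text
yplug [622.1  37.8] [33. 34.]
ej [610.1  36.4] [45.6 71.5]
[0.62251741 0.03525953 0.15632838]
clock: 6.35
ee_pos: [0.6225, 0.0365, 0.0606]
ee_rot: [0.0, 3.141, 0.0]
contact_force: [-0.8, 0.7, 3.5]
finger_gap: 0.355
grasp_force: 24.9
```

```bash
python3 -m pendant '[[[0,0,-0.17],[0,0,0],1],[[0,0,-0.17],[0,0,0],1],[[0.017,-0.18,0],[0,0,0],1],[[0.017,-0.18,0],[0,0,0],1],[[0.017,-0.18,0],[0,0,0],1],[[0.017,-0.18,0],[0,0,0],1],[[0,0,0],[0,0,0],1],[[0,0,0.18],[0,0,0],1],[[0,0,0.18],[0,0,0],1],[[0,0,0.05],[0,0,0],1],[[0,0,0],[0,0,0],1]]'
```

```text
clock: 7.72
ee_pos: [0.6014, -0.1787, 0.0387]
ee_rot: [0.001, -3.14, -0.002]
contact_force: [0.6, 0.3, 0.3]
finger_gap: 0.355
grasp_force: 25.0
```

```bash
python3 -m pendant '[[[0,0,0.015],[0,0,0],1],[[0,0,0.013],[0,0,0],1],[[0,0,0],[0,0,0],1],[[0,0,0],[0,0,0],0.4],[[0,0,0],[0,0,0],0.3],[[0,0,0],[0,0,0],0],[[0,0,0],[0,0,0],0],[[0,0,-0.15],[0,0,0],0],[[0,0,-0.2],[0,0,0],0],[[0,0,-0.1],[0,0,0],0]]'
python3 -c "
from h import *
grab('wrist','pics/w4.png');print(arm.get_obs()['ee_pos'])"
```

```text
clock: 8.98
ee_pos: [0.6032, -0.1803, 0.1697]
ee_rot: [0.001, 3.137, -0.004]
contact_force: [-0.5, -0.1, 0.5]
finger_gap: 0.998
grasp_force: 0.0
[ 0.60475675 -0.18099229  0.17329798]
```

View pics/w4.png

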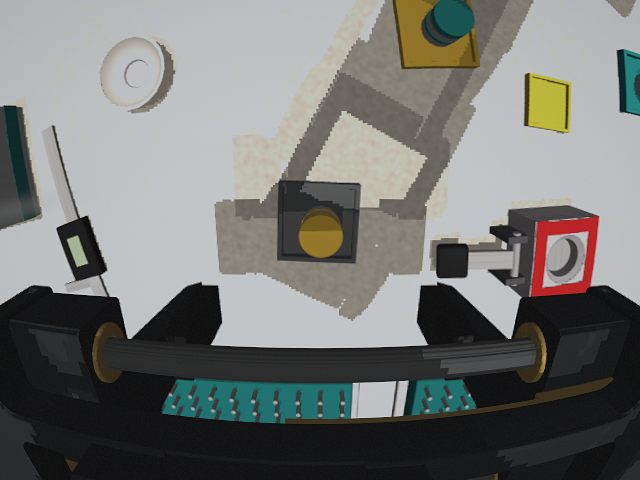

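The yellow plug stands upright in the grey tray at (321,233), and the pocket is empty. Next, the red plug.

```bash
python3 -m pendant '[[[0.075,0.167,0],[0,0,0],0],[[0.075,0.167,0],[0,0,0],0],[[0.075,0.167,0],[0,0,0],0],[[0.075,0.167,0],[0,0,0],0],[[0.075,0.167,0],[0,0,0],0],[[0.075,0.167,0],[0,0,0],0],[[0.075,0.167,0],[0,0,0],0],[[0,0,0],[0,0,0],0],[[0,0,0],[0,0,0],0]]'
python3 - <<'E'
from m import *
f=grab('wrist','pics/w5.png');print(arm.get_obs()['ee_pos'])
c=meas("pics/w5.npz")
c([0,150,50],[5,255,255],(270,370,180,290),.05,"redplug")
c([80,90,40],[98,255,255],(200,430,120,330),.012,"ttray")
E
```

```text
clock: 10.15
ee_pos: [0.4445, 0.1709, 0.1656]
ee_rot: [-0.001, 3.141, -0.001]
contact_force: [-0.5, -0.7, 0.0]
finger_gap: 1.0
grasp_force: 0.0
[0.44488161 0.17039767 0.16565521]
redplug [441.1 174.1] [31.1 26.1]
ttray [442.8 170.7] [68.6 67.8]
```

View pics/w5.png

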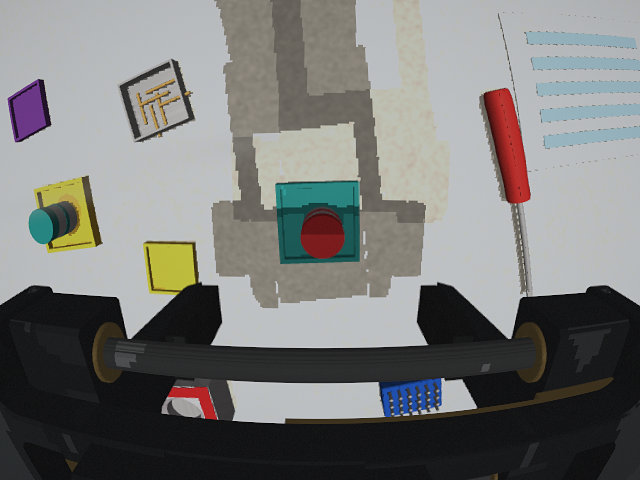

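```bash
python3 - <<'E'
from m import *
for fn,lo,hi,b in (("pics/w4.npz",[12,130,40],[35,255,255],(290,350,200,262)),("pics/w5.npz",[170,120,40],[179,255,255],(290,350,200,262))):
    f=load(fn);h=cv2.cvtColor(f["img"],cv2.COLOR_RGB2HSV);m=cv2.inRange(h,np.array(lo),np.array(hi))
    if "w5" in fn: m|=cv2.inRange(h,np.array([0,120,40]),np.array([8,255,255]))
    w=np.zeros_like(m);w[b[2]:b[3],b[0]:b[1]]=m[b[2]:b[3],b[0]:b[1]]
    y,x=np.nonzero(w);u,v=(x.min()+x.max())/2,(y.min()+y.max())/2;print(fn,u,v,x.max()-x.min(),y.max()-y.min(),onz(f,u,v,.05,True))
E
python3 -m pendant '[[[0,0,0.19],[0,0,0],0],[[0,0,0.19],[0,0,0],0],[[0,0,0.07],[0,0,0],0],[[0,0,0],[0,0,0],0.3],[[0,0,0],[0,0,0],1],[[0,0,0],[0,0,0],1],[[0,0,0],[0,0,0],1],[[0,0,0],[0,0,0],1],[[0,0,0],[0,0,0],1]]'
```

```text
pics/w4.npz 320.5 233.0 43 48 [ 0.60187977 -0.17874318  0.05      ]
pics/w5.npz 322.5 233.5 43 49 [0.44203631 0.17412246 0.05      ]
clock: 11.32
ee_pos: [0.4446, 0.1714, 0.0311]
ee_rot: [0.0, 3.141, 0.0]
contact_force: [-0.0, 0.4, 1.8]
finger_gap: 0.354
grasp_force: 24.8
```

```bash
python3 -m pendant '[[[0,0,-0.2],[0,0,0],1],[[0,0,-0.2],[0,0,0],1],[[0,0,-0.03],[0,0,0],1],[[-0.118,-0.089,0],[0,0,0],1],[[-0.118,-0.089,0],[0,0,0],1],[[-0.118,-0.089,0],[0,0,0],1],[[-0.118,-0.089,0],[0,0,0],1],[[-0.118,-0.089,0],[0,0,0],1],[[0,0,0],[0,0,0],1],[[0,0,0.18],[0,0,0],1],[[0,0,0.05],[0,0,0],1],[[0,0,0],[0,0,0],1],[[0,0,0],[0,0,0],1]]'
python3 - <<'E'
from m import *
f=grab('wrist','pics/w6.png');print(arm.get_obs()['ee_pos'],arm.get_obs()['ee_rot'])
E
```

```text
clock: 12.95
ee_pos: [0.6223, 0.0379, 0.0925]
ee_rot: [-0.0, 3.139, -0.0]
contact_force: [-0.8, 0.1, -0.6]
finger_gap: 0.353
grasp_force: 25.7
[0.62256268 0.0377455  0.09282912] [-1.10022813e-04  3.13853033e+00 -6.28913984e-04]
```

View pics/w6.png

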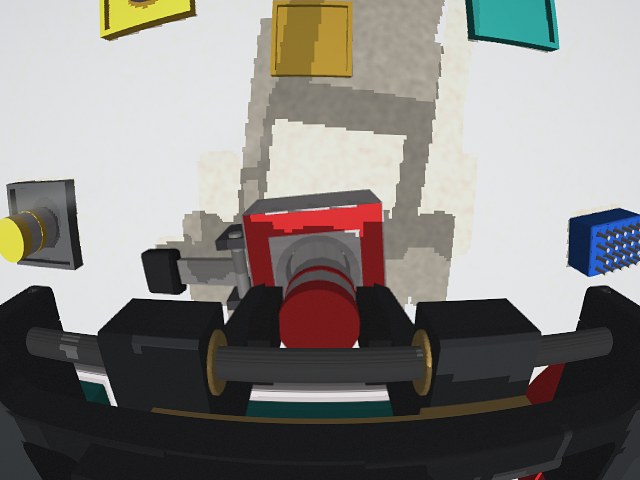

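```bash
python3 -m pendant '[[[0,-0.003,0.03],[0,0,0],1],[[0,0,0.03],[0,0,0],1],[[0,0,0.02],[0,0,0],1],[[0,0,0.015],[0,0,0],1],[[0,0,0],[0,0,0],1]]'
```

```text
clock: 13.62
ee_pos: [0.6213, 0.0366, 0.062]
ee_rot: [-0.001, -3.141, 0.0]
contact_force: [1.2, -1.0, -1.2]
finger_gap: 0.357
grasp_force: 25.7
```

```bash
python3 -m pendant '[[[0,0,0.004],[0,0,0],1],[[0,0,0],[0,0,0],0.5],[[0,0,0],[0,0,0],0.3],[[0,0,0],[0,0,0],0],[[0,0,-0.1],[0,0,0],0],[[0,0,-0.15],[0,0,0],1],[[0,0,0],[0,0,0],1],[[0,0,0],[0,0,0],1],[[0,0,0],[0,0,0],1],[[0,0,0],[0,0,0],1],[[0,0,0],[0,0,0],1]]'
python3 - <<'E'
from m import *
f=grab('wrist','pics/w7.png');print(arm.get_obs()['ee_pos'],arm.get_obs()['finger_gap'])
E
```

```text
clock: 15.0
ee_pos: [0.621, 0.0367, 0.1353]
ee_rot: [-0.001, -3.14, -0.0]
contact_force: [-0.3, 0.5, 0.3]
finger_gap: 0.154
grasp_force: 0.0
[0.62111949 0.03668511 0.13556517] 0.10632284542124881
```

View pics/w7.png

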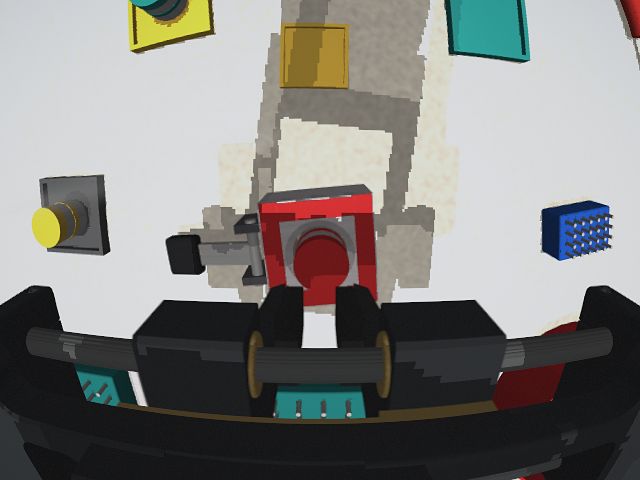

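The red plug stands proud in the pocket at (321,262). Now I push it down.

```bash
python3 -m pendant '[[[0,0,0.15],[0,0,0],1],[[0,0,0.02],[0,0,0],1],[[0,0,0.02],[0,0,0],1],[[0,0,0.02],[0,0,0],1],[[0,0,0.02],[0,0,0],1],[[0,0,0.02],[0,0,0],1],[[0,0,0.02],[0,0,0],1],[[0,0,0.01],[0,0,0],1],[[0,0,0],[0,0,0],1]]'
```

```text
clock: 16.18
ee_pos: [0.6212, 0.0367, 0.0516]
ee_rot: [-0.001, -3.141, -0.0]
contact_force: [-0.7, 0.2, 1.1]
finger_gap: 0.005
grasp_force: 0.0
```

```bash
python3 -m pendant '[[[0,0,0.005],[0,0,0],1],[[0,0,0.004],[0,0,0],1],[[0,0,0],[0,0,0],1]]'
```

```text
clock: 16.55
ee_pos: [0.6222, 0.0366, 0.0515]
ee_rot: [0.0, 3.14, -0.001]
contact_force: [-4.6, 0.1, 13.5]
finger_gap: 0.007
grasp_force: 6.7
```

```bash
python3 -m pendant '[[[0,0,-0.195],[0,0,0],1],[[0,0,-0.195],[0,0,0],1],[[0.125,-0.078,0],[0,0,0],0],[[0.125,-0.078,0],[0,0,0],0],[[0.125,-0.078,0],[0,0,0],0],[[0.125,-0.078,0],[0,0,0],0],[[0.125,-0.078,0],[0,0,0],0],[[0,0,0],[0,0,0],0],[[0,0,0],[0,0,0],0]]'
cat > b.py <<'E'
from m import *
def box(fn,lo,hi,b,z):
    f=load(fn);h=cv2.cvtColor(f["img"],cv2.COLOR_RGB2HSV);m=cv2.inRange(h,np.array(lo),np.array(hi))[b[2]:b[3],b[0]:b[1]]
    y,x=np.nonzero(m);u,v=b[0]+(x.min()+x.max())/2,b[2]+(y.min()+y.max())/2;print(fn,u,v,np.ptp(x),np.ptp(y),onz(f,u,v,z,True))
E
python3 - <<'E'
from b import *
f=grab('wrist','pics/w8.png');print(arm.get_obs()['ee_pos'],arm.get_obs()['finger_gap'])
box("pics/w8.npz",[75,90,30],[100,255,255],(280,370,200,270),.05)
E
```

```text
clock: 17.68
ee_pos: [0.4344, -0.0804, 0.1668]
ee_rot: [0.002, 3.14, -0.0]
contact_force: [0.4, 0.1, -0.1]
finger_gap: 0.776
grasp_force: 0.0
[ 0.43461874 -0.08017621  0.16669668] 0.8185527043077191
pics/w8.npz 319.0 232.0 42 48 [ 0.43121114 -0.07968667  0.05      ]
```

View pics/w8.png

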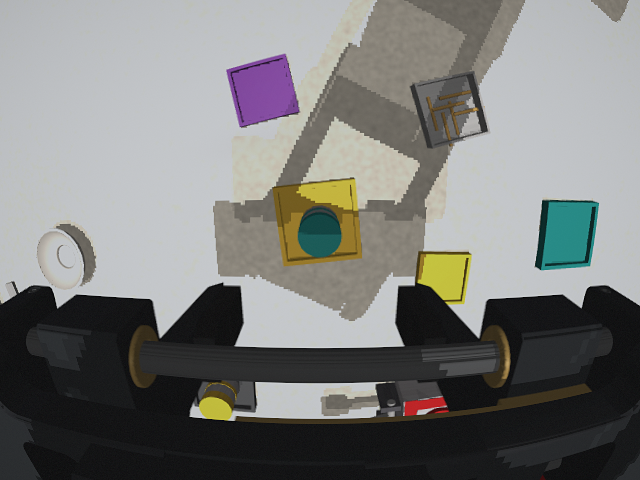

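The teal plug is centred at (319,232) between the fingers.

```bash
python3 -m pendant '[[[0,0,0.19],[0,0,0],0],[[0,0,0.19],[0,0,0],0],[[0,0,0.073],[0,0,0],0],[[0,0,0],[0,0,0],0.3],[[0,0,0],[0,0,0],1],[[0,0,0],[0,0,0],1],[[0,0,0],[0,0,0],1],[[0,0,0],[0,0,0],1],[[0,0,0],[0,0,0],1],[[0,0,-0.15],[0,0,0],1],[[0,0,-0.15],[0,0,0],1],[[-0.006,0.167,0],[0,0,0],1],[[-0.006,0.167,0],[0,0,0],1],[[-0.006,0.167,0],[0,0,0],1],[[-0.006,0.167,0],[0,0,0],1],[[-0.006,0.166,0],[0,0,0],1],[[0,0,0],[0,0,0],1],[[0,0,0.15],[0,0,0],1],[[0,0,0.11],[0,0,0],1],[[0,0,0],[0,0,0],1]]' 25
```

```text
clock: 20.23
ee_pos: [0.4403, 0.1687, 0.0402]
ee_rot: [-0.002, -3.135, 0.002]
contact_force: [0.4, -0.2, -0.8]
finger_gap: 0.359
grasp_force: 25.0
```

```bash
python3 -m pendant '[[[0,0,0.02],[0,0,0],1],[[0,0,0.015],[0,0,0],1],[[0,0,0],[0,0,0],1],[[0,0,0],[0,0,0],0.4],[[0,0,0],[0,0,0],0.3],[[0,0,0],[0,0,0],0],[[0,0,0],[0,0,0],0],[[0,0,-0.15],[0,0,0],0],[[0,0,-0.2],[0,0,0],0],[[0,0,-0.1],[0,0,0],0],[[0,0,0],[0,0,0],0]]'
python3 - <<'E'
from b import *
f=grab('wrist','pics/w9.png');print(arm.get_obs()['ee_pos'])
E
```

```text
clock: 21.6
ee_pos: [0.4448, 0.1703, 0.1697]
ee_rot: [0.0, 3.136, 0.001]
contact_force: [-0.4, 0.7, -0.0]
finger_gap: 1.001
grasp_force: 0.0
[0.44345149 0.17005043 0.16768709]
```

View pics/w9.png

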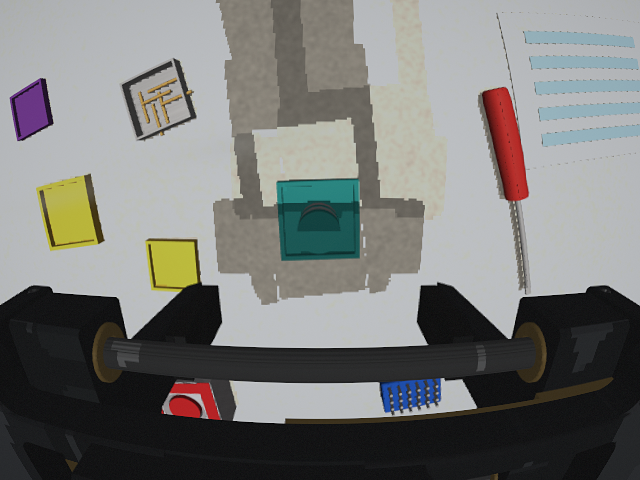

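The teal plug stands centred in the teal tray at (320,220), and the red plug looks flush in the block at (186,407). Yellow is next.

```bash
python3 -m pendant '[[[-0.076,-0.167,0],[0,0,0],0],[[-0.076,-0.167,0],[0,0,0],0],[[-0.076,-0.167,0],[0,0,0],0],[[-0.076,-0.167,0],[0,0,0],0],[[-0.076,-0.167,0],[0,0,0],0],[[-0.076,-0.167,0],[0,0,0],0],[[-0.076,-0.167,0],[0,0,0],0],[[0,0,0],[0,0,0],0],[[0,0,0],[0,0,0],0]]'
python3 - <<'E'
from b import *
f=grab('wrist','pics/w10.png');print(arm.get_obs()['ee_pos'],arm.get_obs()['finger_gap'])
box("pics/w10.npz",[12,130,40],[35,255,255],(285,360,200,270),.05)
E
```

```text
clock: 22.78
ee_pos: [0.601, -0.18, 0.1646]
ee_rot: [-0.002, -3.138, -0.004]
contact_force: [-0.6, -0.2, -0.1]
finger_gap: 1.0
grasp_force: 0.0
[ 0.60117482 -0.17944321  0.16517007] 1.0023228394227468
pics/w10.npz 319.0 238.5 44 49 [ 0.60153424 -0.17899598  0.05      ]
```

```bash
python3 -m pendant '[[[0,0,0.19],[0,0,0],0],[[0,0,0.19],[0,0,0],0],[[0,0,0.068],[0,0,0],0],[[0,0,0],[0,0,0],0.3],[[0,0,0],[0,0,0],1],[[0,0,0],[0,0,0],1],[[0,0,0],[0,0,0],1],[[0,0,0],[0,0,0],1],[[0,0,0],[0,0,0],1],[[0,0,-0.15],[0,0,0],1],[[0,0,-0.15],[0,0,0],1],[[0.14,0.083,0],[0,0,0],1],[[0.14,0.083,0],[0,0,0],1],[[0.14,0.083,0],[0,0,0],1],[[0.14,0.083,0],[0,0,0],1],[[0,0,0],[0,0,0],1],[[0,0,0.15],[0,0,0],1],[[0,0,0.11],[0,0,0],1],[[0,0,0],[0,0,0],1]]' 25
```

```text
clock: 25.2
ee_pos: [0.4331, -0.0807, 0.0427]
ee_rot: [-0.001, -3.137, -0.003]
contact_force: [0.3, -0.4, -0.7]
finger_gap: 0.353
grasp_force: 24.9
```

```bash
python3 -m pendant '[[[0,0,0.02],[0,0,0],1],[[0,0,0.017],[0,0,0],1],[[0,0,0],[0,0,0],1],[[0,0,0],[0,0,0],0.4],[[0,0,0],[0,0,0],0.3],[[0,0,0],[0,0,0],0],[[0,0,0],[0,0,0],0],[[0,0,-0.15],[0,0,0],0],[[0,0,-0.2],[0,0,0],0],[[0,0,-0.2],[0,0,0],0],[[0.15,0,-0.1],[0,0,0],0],[[0,0,0],[0,0,0],0]]'
python3 - <<'E'
from b import *
f=grab('wrist','pics/w11.png');s=grab('side','pics/s11.png')["img"];t=grab('top','pics/t11.png')["img"]
a=cv2.resize(s[150:330,230:460],None,fx=2,fy=2,interpolation=cv2.INTER_CUBIC);b=cv2.resize(f["img"],(320,240))
o=np.zeros((600,800,3),np.uint8);o[:360,:460]=a;o[360:,:320]=b;q=t[110:290,150:460];o[360:540,330:640]=q
cv2.imwrite("pics/f.png",o[:,:,::-1])
E
```

```text
clock: 26.7
ee_pos: [0.3895, -0.0816, 0.2315]
ee_rot: [0.002, 3.136, -0.005]
contact_force: [1.1, -0.1, -0.4]
finger_gap: 0.998
grasp_force: 0.0
```

View pics/f.png

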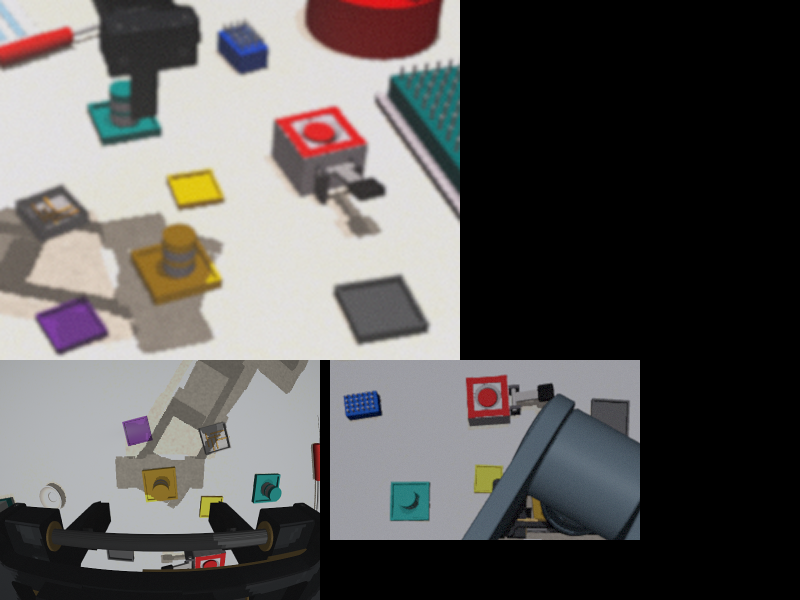

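All three plugs look to be in place and the grey tray is empty. I compare the lever and red plug with their starting positions to confirm it's flush.

```bash
python3 - <<'E'
from h import *
a,b=[load(p)["img"][195:275,355:435] for p in ("pics/side0.npz","pics/s11.npz")]
for n,i in(("start",a),("end",b)):
    m=cv2.inRange(i,np.array([0,0,0]),np.array([50,50,50]));k=max(cv2.findContours(m,0,1)[0],key=cv2.contourArea);print(n,cv2.minAreaRect(k))
o=cv2.resize(np.hstack([a,b]),(800,400),interpolation=cv2.INTER_CUBIC);cv2.imwrite("pics/c.png",o[:,:,::-1])
E
```

```text
start ((57.647064208984375, 49.088233947753906), (7.276068687438965, 14.309601783752441), 75.96376037597656)
end ((75.0999984741211, 6.299997806549072), (1.8973664045333862, 3.7947328090667725), 71.56504821777344)
```

View pics/c.png

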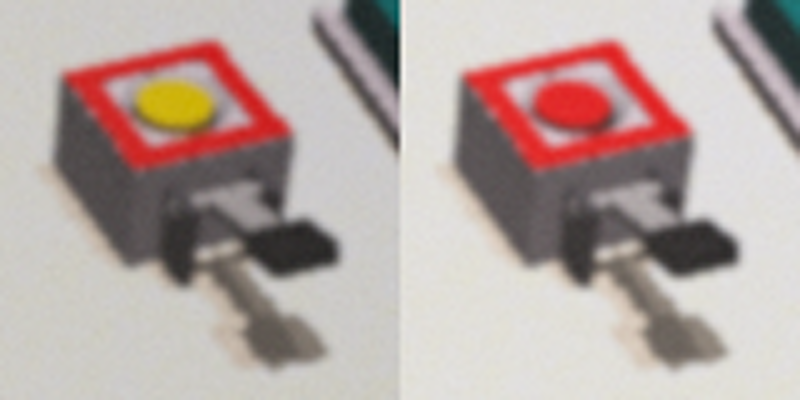

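The lever, with its pad at (290,247) in both halves, and the plug top look the same as at the start, so the red plug is flush. Handing in.

```bash
python3 -c "
from cell import arm
print(arm.finish_job())"
```

```text
the job is handed in; nothing more can be done
None
```

The job is handed in, with no verdict returned: in the last pictures the teal and yellow plugs stand in their own trays, the red plug is flush in the ejector pocket, the grey tray is empty and the robot kept clear of the blue block.

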